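Vent the laser engraver

ROBOT

A 6-joint arm with a two-finger parallel gripper is mounted at the origin on the work surface. World frame = base frame: x ahead of the robot, y to its left, z up, the work surface at z = 0. Lengths are in m, angles in rad, forces in N, time in s.
With the tool pointing down it reaches from about 0.375 to 0.9 m from the base axis. Payload 3.1 kg.
Tool frame: the origin (TCP) lies at the very end of the fingers, on their centre line; the grasp point (between the pads) lies 19 mm behind it; z points along the fingers, y is the line along which they close (so a half turn about z gives the same grasp; the last joint's range is limited). The gripper opens to 87 mm and grips with 3 to 60 N. Pads are 19 mm wide; open, the fingers measure 117 mm over their backs; the gripper's body (75 mm by 190 mm) begins 51 mm behind the grasp point.
Start: joints at [-1.339, 0.527, 1.433, -0, 1.181, -0.178], TCP at [0.25, -0.573, 0.223] pointing down, gripper open.
Joint ranges: [-3.08, 3.08], [-0.75, 2.2], [0.22, 2.44], [-1.43, 4.57], [0, 2.65], [-2.85, 2.85]. Speed limits (rad/s): [2.79, 2.79, 3.14, 3.14, 3.14, 3.14].

INTERFACE

Orientations are given as a unit quaternion [x, y, z, w].
In Python, from rig import status, viewer, robot gives the robot as it stands.
- The arm moves only by the tool arm_command, never from a script. Its arguments are lists of equal length, an entry for each row: "delta_rot": the turn, a rotation vector about the tool's x, y, z in degrees, a list of three; "delta_pos": the shift along the tool's x, y, z in m, a list of three; "gripper": the closure, from -1 (fully open) to 1 (shut). In form: {"delta_rot": [[rx, ry, rz], ...], "delta_pos": [[dx, dy, dz], ...], "gripper": [gripper, ...]}. A call has 1 to 12 rows; each row is the pose to reach, as a shift and turn from the pose commanded when the call began, along the tool's axes at that moment; what a row does not reach only later rows make up. A row lasts 1/12 s, in which the tool goes at most 41.7 mm and 7.16 degrees, less where a joint would pass 70% of its speed; a pose out of reach is approached as far as the arm can. A call with a gripper value outside its range is refused whole. The fingers move at their own pace and stop on an object; "grip_force" is the grip in N (left out, the last holds). Time passes only in rows, so rows that repeat a pose let the fingers close. It gives the time, the measured TCP pose, the force, the opening and the grip force at its end, in the units of the state.
- status.get_obs(): the state, without advancing time (a new reading comes with each control period).
- viewer.camera(name): name is "side" or "top"; returns a dict with "pixels" (384x512x3 uint8, blue, green, red), "fx", "fy", "cx", "cy" (pixels), "k1" (the pictures are not rectified: a ray, as slopes to the right and down, at radius r is drawn at 1 + k1 r^2 times it, then the intrinsics apply), "pose" (4x4, takes a point from camera to world coordinates). Camera axes: x right, y down, z forward; pixel columns grow to the right and rows downward; lengths in m; the calibration is good to about 2 mm. A picture is of the moment at which its call begins. There is no depth.
- robot.hand_in(): hands the job in; it is judged then, once.
The state is a dict: "time": time; "q": joint angles; "joint_velocities": joint speeds; "joint_torque": joint torques, N m; "position": TCP position; "tool_rot": TCP orientation; "ft_force": force on the tool from outside, world axes, zero at the start; "moment": the same for the moment, N m; "grip_width": finger opening in m; "grip_force": force on a finger pad.
Only numpy, scipy, OpenCV 4.12 (cv2) and the standard library are available. Lean on these libraries where they do the work, as an engineer would, in place of code of your own. Each camera call takes 0.05 s, during which the arm holds its last target. There are 200 camera calls.

TASK

The laser engraver on the joiner's bench has just finished a panel and its case is full of smoke: with the lid still shut, press the square stop key, then the large round beam-off key, then the long fan key, one at a time and each fully down, without pressing the two small jog keys. Then ease the lid up by its handle, against its closing springs, until the pointer on the lid's edge stands at the index clamped on the curved stay, and finish holding it there, steady, so that the fan can draw off the smoke. Never throw the lid wide open, do not shift the index, and leave the glue bottle, block plane and mallet around the machine where they are.

Things in the scene. Friction and masses are not known exactly. Their poses are not given: they have to be found in the camera images.
- engraver: desktop laser engraver, grey case fixed to the bench, 460 wide (its y) x 340 deep (its x) x 130 high, 152 to the top of the shut lid; origin at the centre of its underside, x points to its rear, y to its left seen from the front, z up. The front faces the robot, turned by up to 0.3 rad. The lid covers the left two thirds; the black control panel, 130 above the bench, is the right third
- stop_key_top (a point): centre of the top of the stop key: the only square key, grey plastic, 30 x 30, standing 12 above the panel, at the panel's front right
- stop_key (a joint): how far the stop key is pressed, 0 to 0.005 m down; a spring pushes it back, 1.2 N to start and 4 N at the bottom
- beam_key_top (a point): centre of the top of the beam-off key: the only large round key, grey plastic, 30 dia, standing 12 above the panel, in the panel's middle row, next to the lid; key centres are at least 55 apart
- beam_key (a joint): how far the beam-off key is pressed, 0 to 0.005 m down, spring as for the stop key
- fan_key_top (a point): centre of the top of the fan key: the only long bar key, grey plastic, 16 (engraver x) x 60 (engraver y), standing 12 above the panel, behind the other keys and in front of the raised display
- fan_key (a joint): how far the fan key is pressed, 0 to 0.005 m down, spring as for the stop key
- jog_key_a_top (a point): top of the small round jog key, 14 dia, 10 above the panel, in the front row beside the stop key (58 to its left); not to be pressed
- jog_key_a (a joint): how far this jog key is pressed (m)
- jog_key_b_top (a point): top of the other small round jog key, 14 dia, 10 above the panel, in the middle row beside the beam-off key (58 to its right); not to be pressed
- jog_key_b (a joint): how far this jog key is pressed (m)
- lid_handle (a point): middle of the lid's handle: a plain steel round bar, 14 dia, 120 long between its two posts, lying across the machine (along engraver y), its axis 40 above the lid's top face (free space below it) and 38 behind the lid's front edge. Its frame is the lid's: with the lid shut the axes are those of the engraver
- lid_hinge (a point): middle of the lid's hinge line, which runs along engraver y at the lid's rear edge, 141 above the bench; straight behind the handle: with the lid shut the handle bar lies 250 in front of it and 51 above it
- lid (a joint): opening of the lid (300 wide, 284 deep, 22 thick, about 0.8 kg) in rad: 0 shut, growing as the front edge rises, stop at 1.2. Springs close it and it falls shut if let go; holding it takes about 8 N at the handle when just open and 10 N at 0.6
- lid_pointer (a point): tip of the flat steel pointer tongue (22 x 22 x 4) on the lid's left edge, 113 from the hinge line, beside the curved stay; it swings with the lid at the height of the hinge line
- index_mark (a point): centre of the brass index (22 x 14 x 10 block, thumb screw on its left) clamped on the curved steel stay, 125 from the hinge line; the stay is an upright arc about the hinge line at the case's left edge. Its frame turns with it as the lid's does: pointer and index stand together when lid and index angles agree
- vent_index (a joint): angle of the index about the hinge line, rad, measured as the lid's: 0 would be the shut lid. Differs from start to start, 0.3 to 0.62; stiff, not to be moved
- glue_bottle: white glue bottle, loose, 54 dia x 150 high, origin at the centre of its foot
- block_plane: steel block plane, loose, 150 long (its x) x 48 wide x 62 high, origin at the centre of its sole
- mallet: joiner's wooden mallet, loose, lying flat, handle along its x, 325 long overall, head 62 x 115 x 75 high, origin below the handle, 130 from the middle of the head

How it is judged:
By the outcome, as a careful person would: the job done as asked, in the order asked, and still so for the second after the job is handed in, while the arm keeps its last pose, push and grip.
It also fails if it takes over 54 s, if anything falls off the work surface, if the arm or the gripper's body presses on something with over 40 N, if the wrist force passes 120 N, or if a joint passes its speed limit or range.

## Working session

There is one attempt and no reset: what is moved stays moved. The work goes in short steps, Python scripts to look and compute and a tool call to move; the robot and the scene stay as the last step left them, time stands still between calls to the robot, and variables do not carry over. Pictures are saved under pics/ and viewed, at most 10 in all, crops included, and the job is handed in when it is done.

Besides the shell and the picture viewer there is one more tool, called in YAML: its name, and indented under it one key for each argument. arm_command: Moves the arm, as the interface text tells. Its arguments: {"type":"object","properties":{"delta_rot":{"type":"array","items":{"type":"array","items":{"type":"number"}}},"delta_pos":{"type":"array","items":{"type":"array","items":{"type":"number"}}},"gripper":{"type":"array","items":{"type":"number"}},"grip_force":{"type":"number"}},"required":["delta_rot","delta_pos","gripper"]}

```bash
mkdir -p pics; ls; cat > h.py <<'E'
import numpy as np, cv2
from rig import status, viewer, robot
def snap(n,fn):
    c=viewer.camera(n); cv2.imwrite(fn,c["pixels"]); return c
E
python3 - <<'E'
from h import *
import pickle
d={}
for n in("top","side"):
    c=snap(n,f"pics/{n}0.png"); d[n]=c
    print(n,c["fx"],c["fy"],c["cx"],c["cy"],c["k1"]);print(np.round(c["pose"],3))
pickle.dump(d,open("cam.pkl","wb"))
o=status.get_obs();print(o["time"],o["position"],o["tool_rot"],o["ft_force"],o["grip_width"])
E
```

```text
pics
top 409.2494757345038 409.2494757345038 250.7522740532148 194.53499690218217 -0.029632884596591403
[[ 0.026 -0.997  0.072  0.504]
 [-1.    -0.026 -0.006  0.05 ]
 [ 0.008 -0.072 -0.997  1.193]
 [ 0.     0.     0.     1.   ]]
side 499.6538929499261 499.6538929499261 252.00584719575278 184.35303494049785 -0.22175780828669273
[[-0.813 -0.303  0.497 -0.067]
 [-0.582  0.419 -0.697  0.915]
 [ 0.003 -0.856 -0.517  0.788]
 [ 0.     0.     0.     1.   ]]
0.1 [ 0.2494423  -0.5723503   0.22168657] [ 9.78981687e-01  2.03945880e-01 -3.90944149e-05 -9.65617784e-04] [ 0.6478861   0.21119305 -0.60423824] 0.08717146991017165
```

View pics/top0.png

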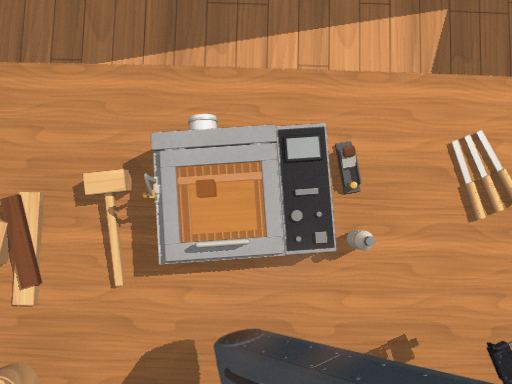

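View pics/side0.png

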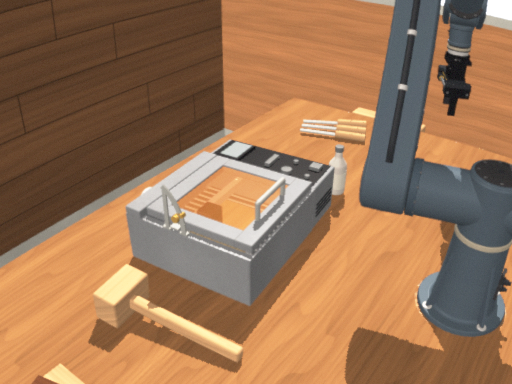

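The top view shows the engraver at about (245,195), with stop key ≈(320,238), beam ≈(297,216), fan ≈(307,192), jogs ≈(298,239) and (319,214), and the handle from (196,244) to (248,241). In the side view the index is near (178,216) on the stay. I'll enlarge both.

```bash
python3 - <<'E'
from h import *
t=cv2.imread("pics/top0.png");s=cv2.imread("pics/side0.png")
cv2.imwrite("pics/c1.png",cv2.resize(t[120:270,145:345],None,fx=4,fy=4,interpolation=cv2.INTER_CUBIC))
cv2.imwrite("pics/c2.png",cv2.resize(s[170:250,125:225],None,fx=7,fy=7,interpolation=cv2.INTER_CUBIC))
E
```

```text
(no output)
```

View pics/c1.png

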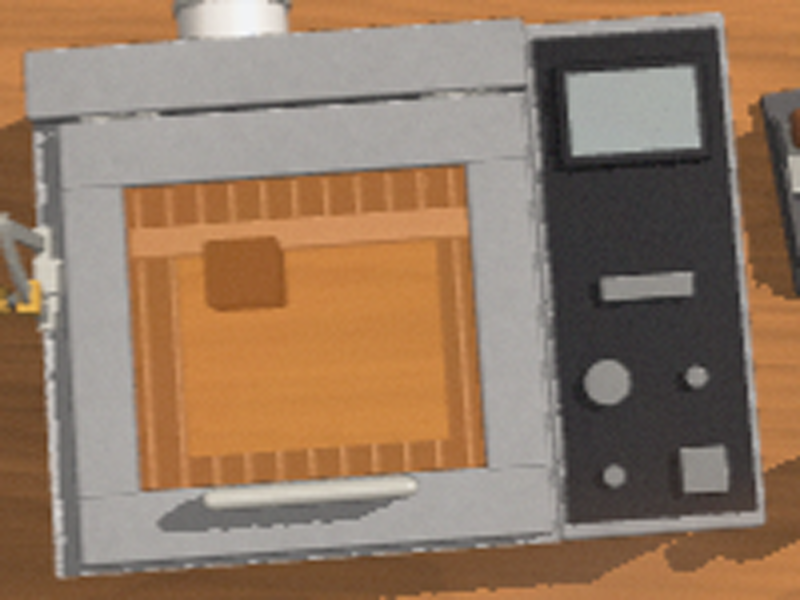

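View pics/c2.png

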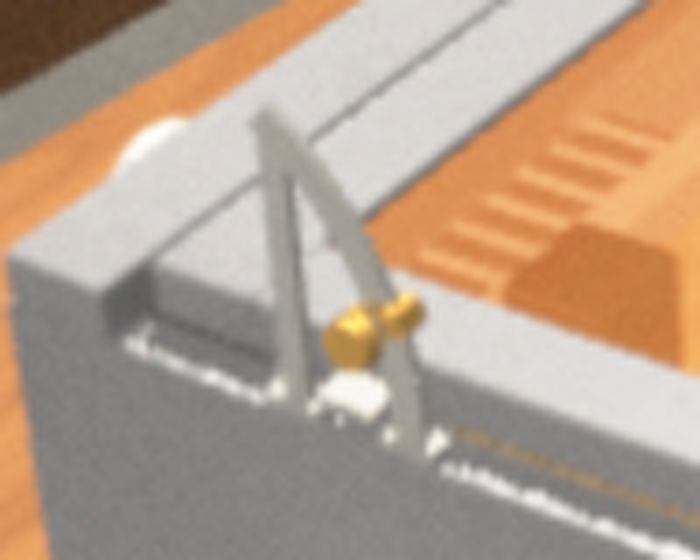

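The crops give key tops at stop (705,468), beam (608,382), fan (647,285), jogs (614,476) and (697,377), and handle ends at (207,497) and (415,484). In the side crop, the brass screw is at (353,338), the block at (403,313) and the pale pointer at (355,395).

```bash
cat >> h.py <<'E'
import pickle
CAM=pickle.load(open("cam.pkl","rb"))
def ray(n,u,v):
    c=CAM[n];K=np.array([[c["fx"],0,c["cx"]],[0,c["fy"],c["cy"]],[0,0,1.]])
    p=cv2.undistortPoints(np.array([[[u,v]]],float),K,np.array([c["k1"],0,0,0.]))[0,0]
    T=np.array(c["pose"]);return T[:3,3],T[:3,:3]@np.array([p[0],p[1],1])
def atz(n,u,v,z):
    o,d=ray(n,u,v);return o+d*(z-o[2])/d[2]
def proj(n,P):
    c=CAM[n];T=np.array(c["pose"]);q=T[:3,:3].T@(np.array(P)-T[:3,3]);s=q[:2]/q[2];s=s*(1+c["k1"]*(s@s))
    return np.array([c["fx"]*s[0]+c["cx"],c["fy"]*s[1]+c["cy"]])
def c1(u,v):return 145+(u+.5)/4-.5,120+(v+.5)/4-.5
def c2(u,v):return 125+(u+.5)/7-.5,170+(v+.5)/7-.5
E
python3 - <<'E'
from h import *
P={}
for n,u,v,z in[("stop",705,468,.142),("beam",608,382,.142),("fan",647,285,.142),("ja",614,476,.14),("jb",697,377,.14),("hR",415,484,.192),("hL",207,497,.192),
 ("rearR",722,14,.13),("frontR",764,523,.13),("frontLcase",60,576,.13),("rearL",26,54,.152)]:
    P[n]=atz("top",*c1(u,v),z);print(n,P[n].round(4))
for a,b in[("hR","hL"),("stop","ja"),("jb","beam"),("frontR","frontLcase")]:
    d=P[b]-P[a];print(a,b,np.linalg.norm(d).round(4),np.arctan2(-d[0],d[1]).round(4))
d=P["rearR"]-P["frontR"];print(np.linalg.norm(d),np.arctan2(d[1],d[0]))
# index: search theta, yoff for side pixels
h=(P["hR"]+P["hL"])/2
for psi in(.06,.045):
  R=np.array([[np.cos(psi),-np.sin(psi),0],[np.sin(psi),np.cos(psi),0],[0,0,1]])
  H=h+R@[.25,0,-.051];ex,ey=R[:,0],R[:,1];print("hinge",H)
  for y in (.15,.165,.18):
    for th in(0,.3,.4,.5): print(y,th,[((proj("side",H+ey*y-ex*r*np.cos(th)+np.array([0,0,r*np.sin(th)]))-[125,170]+.5)*7-.5).round(0) for r in(.113,.125)],((proj("top",H+ey*y-ex*.125*np.cos(th)+np.array([0,0,.125*np.sin(th)]))-[145,120]+.5)*4-.5).round(0))
o,d=ray("top",*c1(20,290))
E
```

```text
stop [ 0.4766 -0.1383  0.142 ]
beam [ 0.53   -0.0751  0.142 ]
fan [ 0.5932 -0.0992  0.142 ]
ja [ 0.47   -0.0803  0.14  ]
jb [ 0.5348 -0.1327  0.14  ]
hR [0.4638 0.0472 0.192 ]
hL [0.4527 0.1734 0.192 ]
rearR [ 0.7754 -0.1479  0.13  ]
frontR [ 0.4418 -0.1793  0.13  ]
frontLcase [0.3964 0.2739 0.13  ]
rearL [0.7312 0.3051 0.152 ]
hR hL 0.1266 0.088
stop ja 0.0584 0.1132
jb beam 0.0578 0.0819
frontR frontLcase 0.4554 0.0998
0.335065371725608 0.09379066643148203
hinge [0.70777443 0.12529183 0.141     ]
0.15 0 [array([402., 369.]), array([431., 381.])] [ 77. 300.]
0.15 0.3 [array([382., 277.]), array([409., 279.])] [ 65. 287.]
0.15 0.4 [array([369., 245.]), array([396., 243.])] [ 61. 278.]
0.15 0.5 [array([355., 214.]), array([380., 208.])] [ 57. 268.]
0.165 0 [array([372., 392.]), array([401., 404.])] [ 54. 301.]
0.165 0.3 [array([351., 300.]), array([379., 302.])] [ 41. 287.]
0.165 0.4 [array([339., 268.]), array([365., 266.])] [ 37. 279.]
0.165 0.5 [array([324., 236.]), array([349., 230.])] [ 32. 269.]
0.18 0 [array([342., 415.]), array([371., 428.])] [ 31. 301.]
0.18 0.3 [array([320.,
[... 276 characters left out ...]
5 0.3 [array([380., 272.]), array([407., 274.])] [ 68. 283.]
0.15 0.4 [array([368., 240.]), array([394., 238.])] [ 64. 274.]
0.15 0.5 [array([354., 208.]), array([378., 203.])] [ 60. 264.]
0.165 0 [array([370., 386.]), array([399., 399.])] [ 57. 297.]
0.165 0.3 [array([350., 294.]), array([377., 296.])] [ 44. 283.]
0.165 0.4 [array([337., 262.]), array([363., 260.])] [ 40. 275.]
0.165 0.5 [array([323., 230.]), array([347., 225.])] [ 36. 264.]
0.18 0 [array([339., 409.]), array([369., 422.])] [ 34. 297.]
0.18 0.3 [array([318., 317.]), array([345., 319.])] [ 20. 284.]
0.18 0.4 [array([306., 285.]), array([332., 283.])] [ 15. 275.]
0.18 0.5 [array([291., 252.]), array([315., 247.])] [ 11. 265.]
```

```bash
cat >> h.py <<'E'
from scipy.spatial.transform import Rotation as Ro
PSI=.094
def tool(th=0,psi=PSI):
    ex=np.array([np.cos(psi),np.sin(psi),0]);z=np.array([0,0,-1.])
    R=np.stack([np.cross(ex,z),ex,z],1)           # tool y = engraver x, z down
    ey=np.array([-np.sin(psi),np.cos(psi),0])
    return Ro.from_rotvec(th*ey)*Ro.from_matrix(R)
def delta(p,R):
    o=status.get_obs();C=Ro.from_quat(o["tool_rot"])
    print("pos",(C.inv().apply(np.array(p)-o["position"])).round(4),"rot",np.degrees((C.inv()*R).as_rotvec()).round(2),"F",o["ft_force"].round(2),"t",o["time"])
E
python3 - <<'E'
from h import *
delta([.4766,-.1383,.175],tool())
for th in(.2,.25,.3,.35,.4):
  h=np.array([.458,.110,.192])
  R=Ro.from_euler("z",PSI).as_matrix();H=h+R@[.25,0,-.051];ex,ey=R[:,0],R[:,1]
  for y in(.16,.17,.18): print(th,y,((proj("side",H+ey*y-ex*.125*np.cos(th)+np.array([0,0,.125*np.sin(th)]))-[125,170]+.5)*7-.5).round(0),((proj("top",H+ey*y-ex*.125*np.cos(th)+np.array([0,0,.125*np.sin(th)]))-[145,120]+.5)*4-.5).round(0),((proj("side",H+ey*y-ex*.113)-[125,170]+.5)*7-.5).round(0))
E
```

```text
pos [ 0.3816 -0.3071  0.0474] rot [ -0.08  -0.08 -71.85] F [ 0.65  0.21 -0.6 ] t 0.1
0.2 0.16 [406. 341.] [ 47. 303.] [388. 397.]
0.2 0.17 [386. 357.] [ 31. 304.] [368. 413.]
0.2 0.18 [367. 373.] [ 16. 305.] [349. 429.]
0.25 0.16 [401. 323.] [ 45. 300.] [388. 397.]
0.25 0.17 [381. 339.] [ 29. 301.] [368. 413.]
0.25 0.18 [362. 355.] [ 13. 302.] [349. 429.]
0.3 0.16 [395. 306.] [ 43. 297.] [388. 397.]
0.3 0.17 [375. 322.] [ 27. 298.] [368. 413.]
0.3 0.18 [356. 338.] [ 11. 299.] [349. 429.]
0.35 0.16 [389. 288.] [ 40. 293.] [388. 397.]
0.35 0.17 [369. 304.] [ 24. 294.] [368. 413.]
0.35 0.18 [349. 320.] [  8. 295.] [349. 429.]
0.4 0.16 [381. 270.] [ 38. 288.] [388. 397.]
0.4 0.17 [361. 286.] [ 22. 289.] [368. 413.]
0.4 0.18 [341. 302.] [  6. 290.] [349. 429.]
```

arm_command:
  delta_pos:
    - [0.3816,-0.3071,0.0]
    - [0.3816,-0.3071,0.0]
    - [0.3816,-0.3071,0.0]
    - [0.3816,-0.3071,0.0]
    - [0.3816,-0.3071,0.0]
    - [0.3816,-0.3071,0.0]
    - [0.3816,-0.3071,0.0]
    - [0.3816,-0.3071,0.0]
    - [0.3816,-0.3071,0.0]
    - [0.3816,-0.3071,0.0]
    - [0.3816,-0.3071,0.0]
    - [0.3816,-0.3071,0.0]
  delta_rot:
    - [0,0,-71.85]
    - [0,0,-71.85]
    - [0,0,-71.85]
    - [0,0,-71.85]
    - [0,0,-71.85]
    - [0,0,-71.85]
    - [0,0,-71.85]
    - [0,0,-71.85]
    - [0,0,-71.85]
    - [0,0,-71.85]
    - [0,0,-71.85]
    - [0,0,-71.85]
  gripper: [1,1,1,1,1,1,1,1,1,1,1,1]

```text
time: 1.1
position: [0.4773, -0.1359, 0.2224]
tool_rot: [0.672, 0.74, 0.0, -0.001]
ft_force: [-0.1, -0.5, 0.3]
grip_width: 0.0148
grip_force: 0.0
```

```bash
python3 - <<'E'
from h import *
delta([.4766,-.1383,.155],tool())
E
```

```text
pos [-0.0024 -0.0009  0.0674] rot [-0.02 -0.06  0.1 ] F [-0.12 -0.45  0.33] t 1.1
```

arm_command:
  delta_pos:
    - [0,0,0.03]
    - [0,0,0.06]
    - [0,0,0.067]
    - [0,0,0.067]
    - [0,0,0.067]
    - [0,0,0.067]
  delta_rot:
    - [0,0,0]
    - [0,0,0]
    - [0,0,0]
    - [0,0,0]
    - [0,0,0]
    - [0,0,0]
  gripper: [1,1,1,1,1,1]

```text
time: 1.6
position: [0.4777, -0.14, 0.1567]
tool_rot: [0.673, 0.739, 0.0, 0.001]
ft_force: [-0.7, -0.0, -0.1]
grip_width: 0.0006
grip_force: 0.0
```

```bash
python3 - <<'E'
from h import *
delta([.4766,-.1383,.142],tool())
t=snap("top","pics/t1.png")["pixels"];s=snap("side","pics/s1.png")["pixels"]
a=cv2.resize(t[180:270,270:390],(480,360),interpolation=2)
b=cv2.resize(s[100:200,230:345],(414,360),interpolation=2)
cv2.imwrite("pics/v1.png",cv2.resize(np.hstack([a,b]),(800,322)))
E
```

```text
pos [ 0.0018 -0.0009  0.0147] rot [ 0.11  0.08 -0.06] F [-0.72 -0.01 -0.15] t 1.6
```

View pics/v1.png

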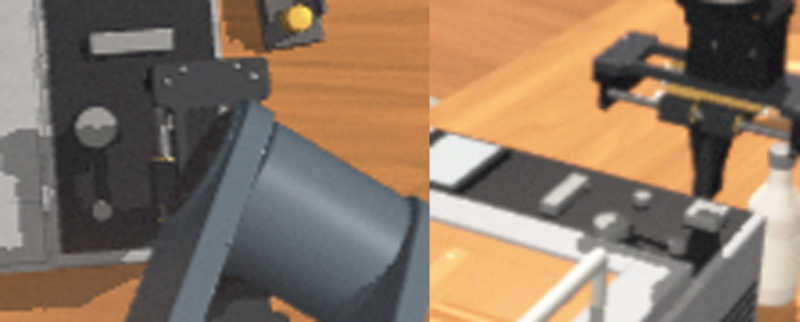

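The tips are centred over the stop key (right half, about (708,205)) and clear of the jog keys. Next I press it.

arm_command:
  delta_pos:
    - [0,0,0.008]
    - [0,0,0.012]
    - [0,0,0.015]
    - [0,0,0.017]
    - [0,0,0.019]
    - [0,0,0.021]
    - [0,0,0.021]
    - [0,0,0.021]
  delta_rot:
    - [0,0,0]
    - [0,0,0]
    - [0,0,0]
    - [0,0,0]
    - [0,0,0]
    - [0,0,0]
    - [0,0,0]
    - [0,0,0]
  gripper: [1,1,1,1,1,1,1,1]

```text
time: 2.37
position: [0.4768, -0.1393, 0.137]
tool_rot: [0.673, 0.74, -0.0, 0.001]
ft_force: [-4.7, 1.5, 21.4]
grip_width: 0.0004
grip_force: 10.7
```

arm_command:
  delta_pos:
    - [0,0,-0.015]
    - [0,0,-0.03]
    - [0,0,-0.03]
    - [0,0,-0.03]
  delta_rot:
    - [0,0,0]
    - [0,0,0]
    - [0,0,0]
    - [0,0,0]
  gripper: [1,1,1,1]

```text
time: 2.7
position: [0.4772, -0.1391, 0.1648]
tool_rot: [0.673, 0.74, 0.0, 0.001]
ft_force: [-0.1, -0.1, -0.1]
grip_width: 0.0003
grip_force: 0.0
```

```bash
python3 - <<'E'
from h import *
delta([.530,-.0751,.155],tool())
E
```

```text
pos [0.0588 0.0586 0.0098] rot [0.08 0.04 0.  ] F [-0.12 -0.15 -0.06] t 2.7
```

arm_command:
  delta_pos:
    - [0.029,0.029,0]
    - [0.0588,0.0586,0.0]
    - [0.0588,0.0586,0.0]
    - [0.0588,0.0586,0.01]
    - [0.0588,0.0586,0.016]
    - [0.0588,0.0586,0.02]
    - [0.0588,0.0586,0.023]
    - [0.0588,0.0586,0.026]
    - [0.0588,0.0586,0.028]
    - [0.0588,0.0586,0.0295]
    - [0.0588,0.0586,0.0295]
    - [0.0588,0.0586,0.0295]
  delta_rot:
    - [0,0,0]
    - [0,0,0]
    - [0,0,0]
    - [0,0,0]
    - [0,0,0]
    - [0,0,0]
    - [0,0,0]
    - [0,0,0]
    - [0,0,0]
    - [0,0,0]
    - [0,0,0]
    - [0,0,0]
  gripper: [1,1,1,1,1,1,1,1,1,1,1,1]

```text
time: 3.7
position: [0.5279, -0.0753, 0.1371]
tool_rot: [0.673, 0.739, -0.001, -0.001]
ft_force: [-7.5, 1.1, 16.9]
grip_width: 0.0006
grip_force: 8.8
```

arm_command:
  delta_pos:
    - [0,0,-0.015]
    - [0,0,-0.03]
    - [0,0,-0.03]
    - [0,0,-0.03]
  delta_rot:
    - [0,0,0]
    - [0,0,0]
    - [0,0,0]
    - [0,0,0]
  gripper: [1,1,1,1]

```text
time: 4.03
position: [0.5302, -0.0758, 0.1656]
tool_rot: [0.673, 0.739, 0.0, 0.001]
ft_force: [0.0, -0.4, -1.4]
grip_width: 0.0007
grip_force: 0.0
```

```bash
python3 - <<'E'
from h import *
delta([.5932,-.0992,.155],tool())
E
```

```text
pos [-0.0291  0.0605  0.0108] rot [ 0.13  0.07 -0.05] F [ 0.03 -0.42 -1.37] t 4.0333
```

arm_command:
  delta_pos:
    - [-0.0145,0.03,0]
    - [-0.029,0.0605,0.0]
    - [-0.029,0.0605,0.0]
    - [-0.029,0.0605,0.01]
    - [-0.029,0.0605,0.016]
    - [-0.029,0.0605,0.02]
    - [-0.029,0.0605,0.023]
    - [-0.029,0.0605,0.026]
    - [-0.029,0.0605,0.028]
    - [-0.029,0.0605,0.03]
    - [-0.029,0.0605,0.03]
    - [-0.029,0.0605,0.03]
  delta_rot:
    - [0,0,0]
    - [0,0,0]
    - [0,0,0]
    - [0,0,0]
    - [0,0,0]
    - [0,0,0]
    - [0,0,0]
    - [0,0,0]
    - [0,0,0]
    - [0,0,0]
    - [0,0,0]
    - [0,0,0]
  gripper: [1,1,1,1,1,1,1,1,1,1,1,1]

```text
time: 5.03
position: [0.5909, -0.0975, 0.1372]
tool_rot: [0.673, 0.74, -0.001, -0.001]
ft_force: [-5.5, 1.9, 14.1]
grip_width: 0.0005
grip_force: 7.0
```

arm_command:
  delta_pos:
    - [0,0,-0.03]
    - [0,0,-0.07]
    - [0,0,-0.1]
    - [0,0,-0.12]
    - [0,0,-0.12]
    - [0,0,-0.12]
  delta_rot:
    - [0,0,0]
    - [0,0,0]
    - [0,0,0]
    - [0,0,0]
    - [0,0,0]
    - [0,0,0]
  gripper: [1,1,1,-1,-1,-1]

```text
time: 5.53
position: [0.5933, -0.0983, 0.2566]
tool_rot: [0.673, 0.74, 0.001, 0.002]
ft_force: [-0.9, 0.2, -0.0]
grip_width: 0.0132
grip_force: 0.0
```

```bash
python3 - <<'E'
from h import *
delta([.458,.110,.173],tool())
E
```

```text
pos [ 0.2202 -0.1155  0.0827] rot [0.22 0.1  0.01] F [-0.92  0.23 -0.02] t 5.5333
```

arm_command:
  delta_pos:
    - [0.22,-0.1155,0]
    - [0.22,-0.1155,0]
    - [0.22,-0.1155,0]
    - [0.22,-0.1155,0]
    - [0.22,-0.1155,0]
    - [0.22,-0.1155,0]
    - [0.22,-0.1155,0]
    - [0.22,-0.1155,0]
    - [0.22,-0.1155,0.02]
    - [0.22,-0.1155,0.04]
    - [0.22,-0.1155,0.04]
    - [0.22,-0.1155,0.04]
  delta_rot:
    - [0,0,0]
    - [0,0,0]
    - [0,0,0]
    - [0,0,0]
    - [0,0,0]
    - [0,0,0]
    - [0,0,0]
    - [0,0,0]
    - [0,0,0]
    - [0,0,0]
    - [0,0,0]
    - [0,0,0]
  gripper: [-1,-1,-1,-1,-1,-1,-1,-1,-1,-1,-1,-1]

```text
time: 6.53
position: [0.4567, 0.109, 0.2137]
tool_rot: [0.674, 0.739, -0.001, -0.001]
ft_force: [0.2, 0.2, 0.1]
grip_width: 0.0856
grip_force: 0.0
```

```bash
python3 - <<'E'
from h import *
delta([.458,.110,.173],tool())
t=snap("top","pics/t2.png")["pixels"];s=snap("side","pics/s2.png")["pixels"]
a=cv2.resize(t[180:270,170:290],(480,360),interpolation=2)
b=cv2.resize(s[110:240,200:350],(415,360),interpolation=2)
cv2.imwrite("pics/v2.png",cv2.resize(np.hstack([a,b]),(800,322)))
E
```

```text
pos [0.0009 0.0015 0.0407] rot [-0.2  -0.   -0.08] F [0.22 0.2  0.15] t 6.5333
```

View pics/v2.png

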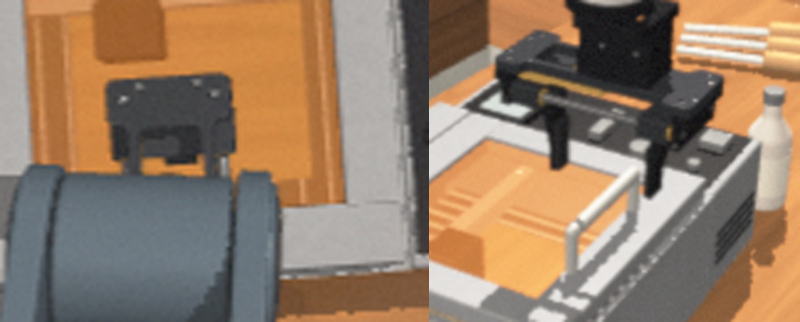

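The fingers straddle the bar, whose middle is at about (603,202) just below the tips' midpoint. I go down and grip.

arm_command:
  delta_pos:
    - [0,0,0.02]
    - [0,0,0.035]
    - [0,0,0.04]
    - [0,0,0.04]
    - [0,0,0.04]
    - [0,0,0.04]
    - [0,0,0.04]
    - [0,0,0.04]
    - [0,0,0.04]
    - [0,0,0.04]
    - [0,0,0.04]
    - [0,0,0.04]
  delta_rot:
    - [0,0,0]
    - [0,0,0]
    - [0,0,0]
    - [0,0,0]
    - [0,0,0]
    - [0,0,0]
    - [0,0,0]
    - [0,0,0]
    - [0,0,0]
    - [0,0,0]
    - [0,0,0]
    - [0,0,0]
  gripper: [-1,-1,-1,1,1,1,1,1,1,1,1,1]
  grip_force: 35

```text
time: 7.63
position: [0.457, 0.11, 0.1751]
tool_rot: [0.673, 0.74, 0.0, 0.0]
ft_force: [0.3, -1.2, -0.2]
grip_width: 0.0352
grip_force: 0.0
```

```bash
cat >> h.py <<'E'
def lift(th0,th,g=None):
    "delta from lid angle th0 to th; TCP assumed on handle: grasp 19 behind TCP"
    o=status.get_obs();C=Ro.from_quat(o["tool_rot"]);R=Ro.from_euler("z",PSI).as_matrix()
    ey=R[:,1]; r=lambda a:R@np.array([-.25*np.cos(a)-.051*np.sin(a)*-1,0,.25*np.sin(a)+.051*np.cos(a)])
    D=Ro.from_rotvec(ey*(th-th0))
    gp=lambda Q:Q.apply([0,0,-.019])
    d=r(th)-r(th0)-gp(D*C)+gp(C)
    return C.inv().apply(d),np.degrees((C.inv()*D*C).as_rotvec())
E
python3 - <<'E'
from h import *
o=status.get_obs();print(o["position"],o["ft_force"],o["moment"],o["grip_width"])
for t in(.05,.1,.15,.2,.25,.3): 
  p,r=lift(0,t);print(t,p.round(4),r.round(2))
E
```

```text
[0.45696306 0.11002233 0.17512559] [ 0.32019606 -1.19236265 -0.24872703] [-0.02411144 -0.12646236  0.01959651] 0.03522282674615149
0.05 [-0.      0.0019 -0.0125] [ 2.86  0.   -0.  ]
0.1 [-0.      0.0044 -0.0248] [ 5.73  0.   -0.  ]
0.15 [-0.      0.0076 -0.037 ] [ 8.59  0.   -0.  ]
0.2 [-0.      0.0113 -0.049 ] [11.46  0.   -0.  ]
0.25 [-0.      0.0157 -0.0609] [14.32  0.   -0.  ]
0.3 [-0.      0.0206 -0.0724] [17.19  0.   -0.  ]
```

arm_command:
  delta_pos:
    - [0,0,0]
    - [0,0,0]
    - [0,0,0]
    - [0,0,0]
    - [0,0,0]
    - [0,0,0]
  delta_rot:
    - [0,0,0]
    - [0,0,0]
    - [0,0,0]
    - [0,0,0]
    - [0,0,0]
    - [0,0,0]
  gripper: [1,1,1,1,1,1]
  grip_force: 35

```text
time: 8.13
position: [0.457, 0.11, 0.175]
tool_rot: [0.673, 0.74, -0.0, -0.0]
ft_force: [-0.8, 0.2, -0.2]
grip_width: 0.0127
grip_force: 35.0
```

arm_command:
  delta_pos:
    - [0,0.0003,-0.003]
    - [0,0.0009,-0.006]
    - [0,0.0014,-0.009]
    - [0,0.0019,-0.0125]
    - [0,0.0025,-0.0156]
    - [0,0.0031,-0.0187]
    - [0,0.0038,-0.0218]
    - [0,0.0044,-0.0248]
    - [0,0.0052,-0.0279]
    - [0,0.006,-0.031]
    - [0,0.0068,-0.034]
    - [0,0.0076,-0.037]
  delta_rot:
    - [0.7,0,0]
    - [1.4,0,0]
    - [2.1,0,0]
    - [2.86,0,0]
    - [3.58,0,0]
    - [4.3,0,0]
    - [5.0,0,0]
    - [5.73,0,0]
    - [6.44,0,0]
    - [7.16,0,0]
    - [7.87,0,0]
    - [8.59,0,0]
  gripper: [1,1,1,1,1,1,1,1,1,1,1,1]

```text
time: 9.13
position: [0.4649, 0.1108, 0.2123]
tool_rot: [0.671, 0.737, -0.056, -0.051]
ft_force: [2.5, 0.1, -9.4]
grip_width: 0.0131
grip_force: 35.0
```

```bash
python3 - <<'E'
from h import *
o=status.get_obs();print(o["position"],o["ft_force"],o["moment"],o["grip_width"])
for t in(.2,.25,.3): 
  p,r=lift(.15,t);print(t,p.round(4),r.round(2))
E
```

```text
[0.4648761  0.1107741  0.21228988] [ 2.45066302  0.06681403 -9.41293501] [ 0.13393735 -0.89132347  0.0461105 ] 0.013081721945516827
0.2 [ 0.      0.0019 -0.0125] [2.86 0.   0.  ]
0.25 [ 0.      0.0044 -0.0248] [5.73 0.   0.  ]
0.3 [ 0.      0.0076 -0.037 ] [8.59 0.   0.  ]
```

arm_command:
  delta_pos:
    - [0,0.0003,-0.003]
    - [0,0.0009,-0.006]
    - [0,0.0014,-0.009]
    - [0,0.0019,-0.0125]
    - [0,0.0025,-0.0156]
    - [0,0.0031,-0.0187]
    - [0,0.0038,-0.0218]
    - [0,0.0044,-0.0248]
    - [0,0.0052,-0.0279]
    - [0,0.006,-0.031]
    - [0,0.006,-0.031]
    - [0,0.006,-0.031]
  delta_rot:
    - [0.7,0,0]
    - [1.4,0,0]
    - [2.1,0,0]
    - [2.86,0,0]
    - [3.58,0,0]
    - [4.3,0,0]
    - [5.0,0,0]
    - [5.73,0,0]
    - [6.44,0,0]
    - [7.16,0,0]
    - [7.16,0,0]
    - [7.16,0,0]
  gripper: [1,1,1,1,1,1,1,1,1,1,1,1]

```text
time: 10.13
position: [0.4755, 0.1118, 0.2417]
tool_rot: [0.667, 0.733, -0.101, -0.092]
ft_force: [3.3, 2.0, -11.6]
grip_width: 0.0128
grip_force: 35.0
```

```bash
python3 - <<'E'
from h import *
o=status.get_obs();print(o["position"],o["ft_force"],o["grip_width"])
# lid angle from grasp point height
g=o["position"]+Ro.from_quat(o["tool_rot"]).apply([0,0,-.019]);print("grasp",g)
im=np.mean([snap("side","pics/s3.png")["pixels"].astype(float) for _ in range(4)],0).astype(np.uint8)
cv2.imwrite("pics/s3.png",im)
cv2.imwrite("pics/v3.png",cv2.resize(im[185:245,140:220],None,fx=10,fy=10,interpolation=cv2.INTER_CUBIC))
E
```

```text
[0.47548151 0.11176564 0.24173166] [  3.33636071   1.95652826 -11.57083108] 0.012840962018230154
grasp [0.48060288 0.11224788 0.26002206]
```

View pics/v3.png

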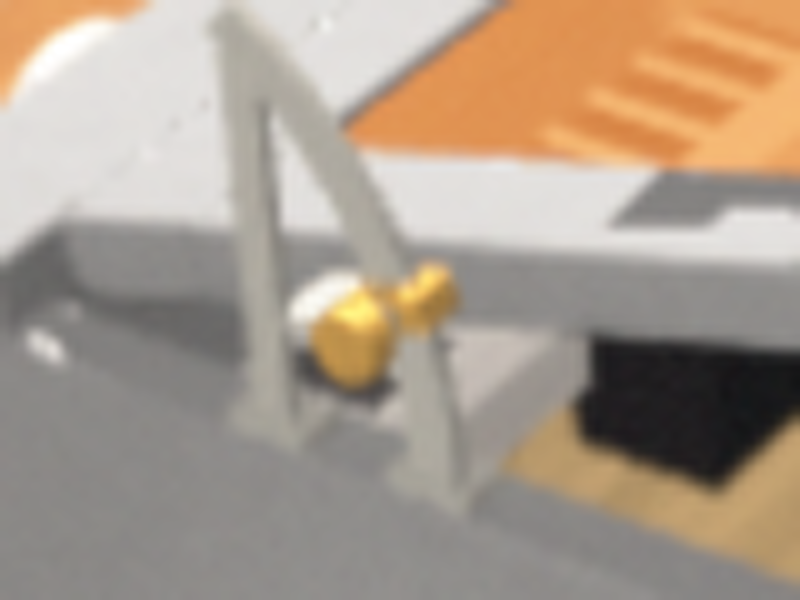

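The white tongue at about (325,295) now stands by the larger brass piece (352,340), with the smaller brass piece at (430,295). I need to know which is the block and which the screw, so I'll compare with the top view.

```bash
python3 - <<'E'
from h import *
im=np.mean([snap("top","pics/t3.png")["pixels"].astype(float) for _ in range(4)],0).astype(np.uint8)
t0=cv2.imread("pics/top0.png")
f=lambda i:cv2.resize(i[168:208,140:166],(390,600),interpolation=cv2.INTER_CUBIC)
cv2.imwrite("pics/v4.png",np.hstack([f(t0),f(im)]))
# stay feet in the side view at z=.13
v3=lambda u,v:(140+(u+.5)/10-.5,185+(v+.5)/10-.5)
h=np.array([.458,.110,.192]);R=Ro.from_euler("z",PSI).as_matrix();H=h+R@[.25,0,-.051]
for p in[(275,440),(435,495)]:print(R.T@(atz("side",*v3(*p),.13)-H))
o=status.get_obs();g=o["position"]+Ro.from_quat(o["tool_rot"]).apply([0,0,-.019]);l=R.T@(g-H);print(l, np.arctan2(l[2],-l[0])-np.arctan2(.051,.25))
E
```

```text
[-0.08356822  0.1703466  -0.011     ]
[-0.12677354  0.16823537 -0.011     ]
[-2.27360697e-01  1.11084734e-04  1.18910047e-01] 0.2806405030747846
```

View pics/v4.png

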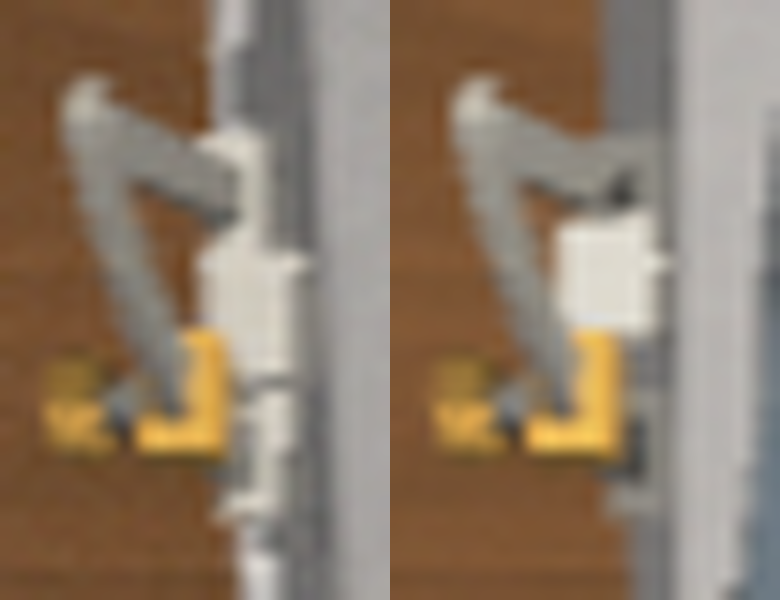

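The top view settles it: the screw is the left piece at (75,410), the block spans u 135–228, v 328–455, and the tongue spans (165–265, 215–335) in the right half. I'll fit a block model to both views.

```bash
cat > fit.py <<'E'
from h import *
from itertools import product
h=np.array([.458,.110,.192]);R=Ro.from_euler("z",PSI).as_matrix();H=h+R@[.25,0,-.051]
def box(th,r,y,dr,dy,dt):
    er=np.array([-np.cos(th),0,np.sin(th)]);et=np.array([np.sin(th),0,np.cos(th)])
    return [H+R@(er*(r+a*dr/2)+np.array([0,y+b*dy/2,0])+et*c*dt/2) for a,b,c in product((-1,1),repeat=3)]
def bb(n,P):
    q=np.array([proj(n,p) for p in P]); q=((q-[140,168]+.5)*15-.5) if n=="top" else ((q-[140,185]+.5)*10-.5)
    return np.r_[q.min(0),q.max(0)].round(0)
E
python3 - <<'E'
from fit import *
print("obs top block 135 328 228 455; side small brass right 460 top 262; tongue top 165 215 265 335")
for y in(.155,.16): print("tongue",y,bb("top",box(.275,.113,y,.022,.022,.004)),bb("side",box(.275,.113,y,.022,.022,.004)))
for y in(.165,.17,.175):
  for th in(.3,.35,.4): print("block",y,th,bb("top",box(th,.125,y,.022,.014,.01)),bb("side",box(th,.125,y,.022,.014,.01)))
for f in("top0","t3","s3"):
  im=cv2.imread(f"pics/{f}.png").astype(int);B,G,Rd=im[...,0],im[...,1],im[...,2]
  hsv=cv2.cvtColor(im.astype(np.uint8),cv2.COLOR_BGR2HSV)
  sl=(slice(180,204),slice(138,160)) if f!="s3" else (slice(205,228),slice(166,190))
  s=hsv[sl]; print(f); 
  for row in range(s.shape[0]): print(sl[0].start+row,"".join("#" if (18<p[0]<28 and p[1]>140 and p[2]>150) else ("w" if p[1]<40 and p[2]>200 else ".") for p in s[row]))
E
```

```text
obs top block 135 328 228 455; side small brass right 460 top 262; tongue top 165 215 265 335
tongue 0.155 [202. 261. 340. 401.] [321. 251. 462. 321.]
tongue 0.16 [172. 263. 310. 403.] [307. 262. 448. 332.]
block 0.165 0.3 [155. 320. 256. 471.] [336. 261. 465. 337.]
block 0.165 0.35 [145. 305. 249. 457.] [327. 236. 456. 310.]
block 0.165 0.4 [135. 288. 241. 441.] [316. 208. 445. 287.]
block 0.17 0.3 [125. 322. 227. 473.] [322. 272. 451. 348.]
block 0.17 0.35 [115. 307. 219. 459.] [313. 247. 442. 321.]
block 0.17 0.4 [105. 290. 211. 443.] [302. 220. 431. 298.]
block 0.175 0.3 [ 95. 324. 197. 475.] [308. 283. 437. 360.]
block 0.175 0.35 [ 84. 309. 189. 461.] [298. 259. 428. 332.]
block 0.175 0.4 [ 74. 292. 180. 445.] [288. 231. 417. 309.]
top0
180 ......................
181 ......................
182 ......................
183 ..................w...
184 .................ww...
185 ................wwwwww
186 ................wwwww.
187 .................wwww.
188 .................wwww.
189 ................wwwww.
190 ...............#..www.
191 ...............##.www.
192 ...............##.ww
[... 920 characters left out ...]
...
203 ......................
s3
205 ..wwwww......wwwwwwwwwww
206 ..wwwwww......wwwwwwwwww
207 ..wwwwww......wwwwwwwwww
208 ...............wwwwwwwww
209 ........................
210 ........................
211 ........................
212 .......www..............
213 .....wwwww......##......
214 ....wwww.......##.......
215 ...wwww.......#.........
216 ...www..................
217 .......#####............
218 .........##.............
219 .......#.#.#............
220 ........#.##............
221 ........................
222 ........................
223 ........................
224 ........................
225 ........................
226 ........................
227 ........................
```

```bash
python3 - <<'E'
from fit import *
top=lambda P:P[1::2]
for y in(.155,.16,.165):
 for r in(.102,.113): print("tongue",y,r,bb("top",top(box(.275,r,y,.022,.022,.004))),bb("side",top(box(.275,r,y,.022,.022,.004))))
for th in(0,): print("tongue shut",bb("top",top(box(0,.102,.16,.022,.022,.004))))
for y in(.167,.17):
  for th in(.28,.3,.32,.34,.36,.4): print("block",y,th,bb("top",top(box(th,.125,y,.022,.014,.01))),bb("side",top(box(th,.125,y,.022,.014,.01))))
E
```

```text
tongue 0.155 0.102 [203. 200. 335. 331.] [284. 248. 419. 302.]
tongue 0.155 0.113 [202. 261. 335. 393.] [321. 251. 457. 305.]
tongue 0.16 0.102 [173. 202. 306. 333.] [270. 259. 406. 313.]
tongue 0.16 0.113 [172. 263. 305. 395.] [307. 262. 443. 316.]
tongue 0.165 0.102 [143. 204. 276. 335.] [256. 270. 392. 325.]
tongue 0.165 0.113 [142. 265. 275. 397.] [293. 273. 429. 328.]
tongue shut [210. 240. 344. 376.]
block 0.167 0.28 [147. 327. 234. 457.] [334. 275. 450. 311.]
block 0.167 0.3 [143. 321. 231. 451.] [331. 265. 445. 300.]
block 0.167 0.32 [139. 315. 227. 444.] [327. 256. 441. 289.]
block 0.167 0.34 [135. 309. 224. 437.] [323. 246. 437. 278.]
block 0.167 0.36 [131. 303. 221. 430.] [319. 235. 432. 269.]
block 0.167 0.4 [123. 289. 215. 414.] [311. 213. 422. 250.]
block 0.17 0.28 [129. 328. 216. 458.] [326. 281. 441. 318.]
block 0.17 0.3 [125. 322. 213. 452.] [322. 272. 437. 307.]
block 0.17 0.32 [121. 316. 209. 445.] [318. 263. 433. 296.]
block 0.17 0.34 [117. 310. 206. 438.] [315. 253. 428. 285.]
block 0.17 0.36 [113. 304. 203. 431.] [311. 242. 424. 276.]
block 0.17 0.4 [105. 290. 197. 415.] [302. 220. 414. 257.]
```

Both views put the index near 0.30, with the lid now at about 0.277. I ease it up a further 0.022 rad.

arm_command:
  delta_pos:
    - [0,0.0001,-0.001]
    - [0,0.0003,-0.0025]
    - [0,0.0005,-0.004]
    - [0,0.0007,-0.0055]
    - [0,0.0007,-0.0055]
    - [0,0.0007,-0.0055]
    - [0,0.0007,-0.0055]
    - [0,0.0007,-0.0055]
  delta_rot:
    - [0.3,0,0]
    - [0.6,0,0]
    - [0.95,0,0]
    - [1.26,0,0]
    - [1.26,0,0]
    - [1.26,0,0]
    - [1.26,0,0]
    - [1.26,0,0]
  gripper: [1,1,1,1,1,1,1,1]

```text
time: 11.2
position: [0.4776, 0.112, 0.2466]
tool_rot: [0.666, 0.731, -0.109, -0.099]
ft_force: [5.5, 2.0, -12.5]
grip_width: 0.0133
grip_force: 35.0
```

```bash
python3 - <<'E'
from fit import *
o=status.get_obs();g=o["position"]+Ro.from_quat(o["tool_rot"]).apply([0,0,-.019])
dz=g[2]-.194;from scipy.optimize import brentq
th=brentq(lambda a:.25*np.sin(a)+.051*np.cos(a)-.051-dz,0,1);print(g,"lid",th,o["ft_force"],o["joint_velocities"].round(4))
out=[]
for n,o0 in(("top",(140,168)),("side",(160,195))):
    im=np.mean([snap(n,f"pics/{n}5.png")["pixels"].astype(float) for _ in range(6)],0).astype(np.uint8)
    x,y=o0;c=cv2.resize(im[y:y+40,x:x+26],(390,600),interpolation=cv2.INTER_CUBIC)
    for P,col in((box(th,.102,.164,.022,.022,.004),(255,0,0)),(box(.30,.125,.1685,.022,.014,.01),(0,0,255))):
        q=[(((proj(n,p)-o0)+.5)*15-.5).astype(int) for p in P[1::2]]
        for i,j in((0,1),(1,3),(3,2),(2,0)):cv2.line(c,tuple(q[i].tolist()),tuple(q[j].tolist()),col,1)
    out.append(c)
cv2.imwrite("pics/v5.png",np.hstack(out))
E
```

```text
[0.48314635 0.11249926 0.2648026 ] lid 0.2964300176307022 [  5.5339621    2.0227674  -12.50028575] [-0.0012 -0.0009 -0.0007 -0.0004 -0.0011  0.0018]
```

View pics/v5.png

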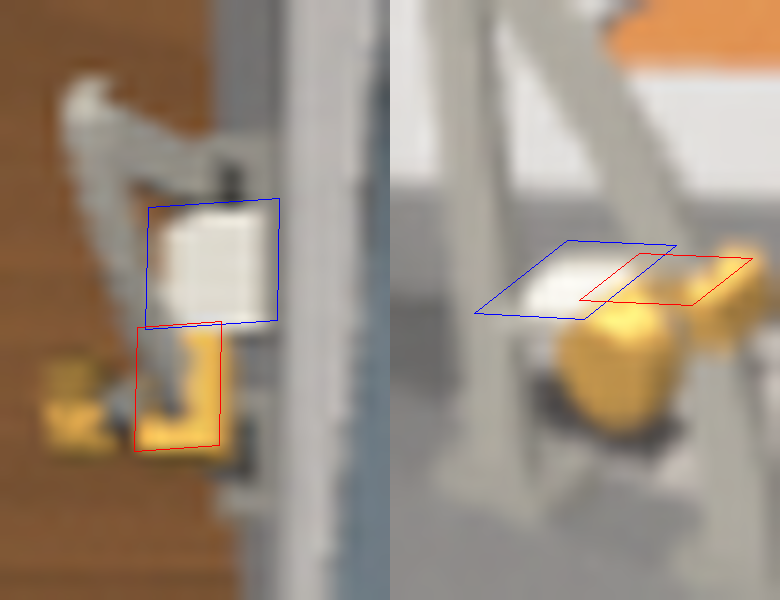

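In both views the tongue outline (0.296) matches, and the block sits at about 0.30–0.306 once the common offset is taken out. I'll make a small final nudge and settle.

arm_command:
  delta_pos:
    - [0,0.0002,-0.0015]
    - [0,0.0002,-0.0015]
    - [0,0.0002,-0.0015]
    - [0,0.0002,-0.0015]
    - [0,0.0002,-0.0015]
    - [0,0.0002,-0.0015]
    - [0,0.0002,-0.0015]
    - [0,0.0002,-0.0015]
    - [0,0.0002,-0.0015]
    - [0,0.0002,-0.0015]
    - [0,0.0002,-0.0015]
    - [0,0.0002,-0.0015]
  delta_rot:
    - [0.3,0,0]
    - [0.3,0,0]
    - [0.3,0,0]
    - [0.3,0,0]
    - [0.3,0,0]
    - [0.3,0,0]
    - [0.3,0,0]
    - [0.3,0,0]
    - [0.3,0,0]
    - [0.3,0,0]
    - [0.3,0,0]
    - [0.3,0,0]
  gripper: [1,1,1,1,1,1,1,1,1,1,1,1]

```text
time: 12.8
position: [0.4783, 0.112, 0.248]
tool_rot: [0.666, 0.731, -0.111, -0.101]
ft_force: [5.6, 1.5, -12.3]
grip_width: 0.0128
grip_force: 35.0
```

```bash
python3 - <<'E'
from fit import *
from scipy.optimize import brentq
o=status.get_obs();g=o["position"]+Ro.from_quat(o["tool_rot"]).apply([0,0,-.019])
dz=g[2]-.194
th=brentq(lambda a:.25*np.sin(a)+.051*np.cos(a)-.051-dz,0,1);print("lid",th,o["ft_force"],abs(o["joint_velocities"]).max())
if .297<th<.308: print(robot.hand_in())
E
```

```text
lid 0.3023382232565059 [  5.56385758   1.54460683 -12.25104267] 0.0014171584554392186
the job is handed in; nothing more can be done
None
```

I pressed the stop, beam-off and fan keys fully down in that order, eased the lid up to about 0.302 rad (I estimate the index at 0.30–0.306), and handed the job in with the arm holding it steady; no verdict came back.

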